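# Clamp the whetstone in its sprung holder

### The arm

A 7-joint arm with a two-finger parallel gripper is mounted at the origin on a cart in front of the work surface, level with it; the furniture and walls round the work are solid. World frame = base frame: x ahead of the robot, y to its left, z up, the work surface at z = 0. Lengths are in mm, angles in rad, forces in N, time in s.
With the tool pointing down it reaches from about 400 to 900 mm from the base axis. Payload 5.6 kg.
Tool frame: the origin (TCP) lies midway between the tips of the shut fingers; the grasp point (between the pads) lies 19 mm behind it; x points along the fingers, y is the direction in which the jaws open and shut, and the axes are right-handed (so a half turn about x gives the same grasp; the last joint's range is limited). The gripper opens to 92 mm and grips with 3 to 60 N. Pads are 20 mm wide; open, the fingers measure 128 mm over their backs; the gripper's body (75 mm by 189 mm) begins 69 mm behind the grasp point.
Start: joints at [-1.392, 0.468, -0.012, 1.603, 0.006, 1.071, -0.056], TCP at [143.032, 634.075, 214.592] pointing down, gripper open.
Joint ranges: [-2.53, 2.53], [-0.31, 2.02], [-1.57, 1.55], [0.28, 2.44], [-1.29, 4.43], [0.15, 1.84], [-2.92, 2.92]. Speed limits (rad/s): [2.57, 2.57, 3.14, 3.14, 3.14, 3.14, 3.14].

### API

Orientations are given as a rotation vector (axis times angle).
In Python, from cell import robot, grip, kin, viewer gives the robot as it stands. Calls block until the motion is done:
- robot.movep(position, orientation): joint-space move of the TCP to a pose.
- robot.servo_line(position, feed=150, rotation=None): straight line of the TCP; rotation=None keeps the orientation; feed is the mean speed in mm/s.
- robot.goto_joints(angles): joint-space move.
- grip(opening, newtons=None): opening from 0.0 (shut) to 1.0 (fully open); newtons is the grip in N (None keeps the last); returns when the fingers have stopped.
- robot.hold(seconds).
- kin.ik(position, orientation): joint angles nearest the present ones, or None.
- robot.observe(): the state.
- viewer.read_camera(name): name is "side" or "top"; returns the picture (384x512x3 uint8, red, green, blue); there is no depth.
- viewer.camera_info(name): a dict with "camera_matrix" (3x3 intrinsics, pixels), "k1" (the pictures are not rectified: a ray, as slopes to the right and down, at radius r is drawn at 1 + k1 r^2 times it, then the intrinsics apply), "R" (3x3) and "t" (3): a world point X has camera coordinates R X + t. Camera axes: x right, y down, z forward; pixel columns grow to the right and rows downward; lengths in mm; the calibration is good to about 2 mm. A picture is of the moment at which its call begins. camera_info takes no time and is no camera call.
A pose or a line that the arm cannot do raises robot.IKError and nothing moves.
- robot.job_done(): hands the job in, once; it reports no verdict.
Trained networks look in the newest picture that a camera, given by its name, has taken for a name from the list of things; names that differ only in an ending like _2 or _b are one class to them, and where a whole thing is asked for, a point or a joint stands for the part that bears it (a point fixed in the world has none). Each returns a list of dicts, best first, with "confidence" (0 to 1); they miss things now and then, are a little off and sometimes report something else, mostly with a low value. They report only what shows in the picture. A call takes as long as a camera call. They do not tell look-alikes from the thing itself.
- viewer.silhouettes(name, camera): "mask" (384x512 bool, what is visible of it).
- viewer.pinpoint(name, camera): "at" ([x, y, z] in mm, in the coordinates of the camera as it stood for that picture, good to about 4 mm: a listed point, or the origin of a listed thing).
The state is a dict: "t": time; "joints": joint angles; "joint_velocities": joint speeds; "joint_torque": joint torques, N m; "tcp_pos": TCP position; "tcp_rot": TCP orientation; "contact_force": force on the tool from outside, world axes, zero at the start; "wrist_torque": the same for the moment, N m; "grip_width": opening from 0.0 (shut) to 1.0 (fully open).
Only numpy, scipy, OpenCV 4.12 (cv2) and the standard library are available. Lean on these libraries where they do the work, as an engineer would, in place of code of your own. Each camera call takes 0.05 s, during which the arm holds its last target.

### The job

Get the whetstone ready for sharpening: push the holder's black thumb piece all the way back against its spring and then sideways into its notch, so that the jaw stays open by itself when you let go. Then lay the whetstone gently, flat, straight and centred across the rubber bed between the open jaw and the fixed stop, let go of it, and finally nudge the thumb piece back out of the notch so that the jaw springs shut and clamps the stone against the fixed stop. Do not push the other things on the table around.

Things in the scene. Friction and masses are not known exactly. Their poses are not given: they have to be found in the camera images.
- holder: Whetstone holder, fixed: aluminium clamp 100 mm wide (x), 350 mm long (y = -145 to 205 mm), deck 13 mm high. Origin on the table on its middle line, z up. Rubber bed 80 mm wide, y = -107 to 83, top at z = 16 mm. Fixed stop near -y end: face y = -110. Sprung jaw toward +y: face y = +90 when shut. Stop and jaw are 70 mm wide, tops at z = 30 mm.
- bed (a point): Point on top of the rubber bed (holder x = 0, y = -2, z = 16 mm): where the middle of the stone's underside lies when the stone is clamped. Axes as the holder's. With the jaw latched open there are 228 mm between stop and jaw, so the stone may be laid up to 12 mm toward +y of this point; the middle of that room is +6 mm.
- gate (a point): Bottom of the holding notch in the gate's steel cover (holder x = -18, y = 180, z = 43 mm). The cover is 80 mm wide (y = 142 to 204 mm), top 43 mm above the table, with an L-shaped slot for the thumb piece's stem: long leg along y at x = 0, and at its +y end the notch, branching off to -x. Axes as the holder's.
- jaw (a joint): Travel of the sprung jaw along holder +y, in m: 0 shut, 0.036 hard stop. The spring pulls it toward 0 with about 9 N at 0, 18 N at 0.030, 20 N at 0.036; let go, it snaps back. The thumb piece can enter the notch only with the jaw beyond about 0.031; latched, it rests at about 0.0285 (face at holder y = 118 mm). Clamped on the stone: about 0.015.
- thumb (a joint): Sideways travel of the thumb piece on the jaw, along holder -x, in m: 0 in the slot's long leg, 0.018 at the bottom of the notch. Below about 0.006 it slips out and the jaw snaps shut; 0.008 or more counts as latched, push it fully in. Latched, it takes about 8 N toward +x to push it out; the jaw then snaps shut by itself.
- thumb_top (a point): Top of the black thumb piece over its stem, 92 mm above the table; holder x = 0, y = 150 mm at rest; moves +y with the jaw, -x with thumb. Axes as the holder's. About this point, from z = 52 to 92 mm above the table: a push wall, x = -26 to 26, y = -5 to 5 mm; at its -x end a cheek, x = -26 to -16, y = -36 to -2 mm. Shut fingers fit in the inner corner (push +y, then -x).
- stone: The whetstone, 0.5 to 0.7 kg, 216 mm long (its own y), 38 mm high: a rubber foot 76 mm wide and 14 mm high, on it the stone, 64 mm wide (x), 204 mm long. Origin: centre of the underside; z up. Either end may face the stop. It starts flat on the table, to the right of the holder.
- spice_jar: bystander: spice jar, 44 mm across, 100 mm tall; origin under its centre
- brush: bystander: wooden scrub brush, 61 x 154 (its y) x 46 mm; origin under its centre
- spoon: bystander: tasting spoon, 134 (its x) x 27 x 13 mm, lying flat; origin under its centre
Not all that is in view belongs to the job. What is shaped like the stone but yellow is not meant.

How it is judged (in metres and radians):
On the way, in this order (a step that is already met when the one before it is completed fails the run):
1. the jaw is held open by the thumb piece in its notch, with the robot off it (value of joint jaw above 0.026 m and value of joint thumb above 0.008 m and contact force between each of the arm, the fingers and thumb below 0.3 N and contact force between the fingers and jaw below 0.3 N), for 0.3 s.
2. the stone lies flat, straight and centred on the bed between the open jaw and the stop, let go, while the jaw is still latched open (value of joint jaw above 0.026 m and value of joint thumb above 0.008 m and x of stone in the frame of bed between -0.012 and 0.012 m and z of stone in the frame of bed between -0.003 and 0.004 m and angle between the y axis of stone and the y axis of bed, either way round below 0.07 rad and angle between stone's own z axis and vertical below 0.05 rad and y of stone in the frame of bed between -0.006 and 0.018 m and contact force between the fingers and stone below 0.3 N), for 0.3 s.
At the end, for the whole second after the job is handed in: Thumb piece out of its notch (sideways under 7 mm); jaw travel 12 to 19.5 mm, pressing the stone with over 3 N; stone at rest, flat on the bed, within 5 mm of the clamped point along the holder and 12 mm across it, turned under 0.07 rad (x of stone in the frame of bed between -0.012 and 0.012 m and z of stone in the frame of bed between -0.003 and 0.004 m and angle between the y axis of stone and the y axis of bed, either way round below 0.07 rad and angle between stone's own z axis and vertical below 0.05 rad and value of joint jaw between 0.012 and 0.0195 m and value of joint thumb below 0.007 m and contact force between jaw and stone above 3 N and linear speed of stone below 0.01 m/s and y of stone in the frame of bed between -0.005 and 0.005 m); the robot touches nothing.
It fails at once if the stone is dropped or thrown onto the bed (horizontal distance between stone and bed below 0.06 m and height (world z) of stone below 0.06 m and linear speed of stone above 0.6 m/s).
It fails at once if a bystander is moved by more than 3 cm (distance of any of spice_jar, brush, spoon from where it was at the start of the episode above 0.03 m).
It also fails if it takes over 69 s, if anything falls off the work surface, if the arm or the gripper's body presses on something with over 40 N, if the wrist force passes 120 N, or if a joint passes its speed limit or range.

## Working session

There is one attempt and no reset: what is moved stays moved. The work goes in short steps, each a Python script; the robot and the scene stay as the last script left them, time stands still between calls to the robot, and variables do not carry over. Pictures are saved under pics/ and viewed, and the job is handed in when it is done.

```bash
ls; mkdir -p pics; python3 - <<'E'
from cell import robot, grip, kin, viewer
import cv2, numpy as np
for c in("side","top"):
    im=viewer.read_camera(c); cv2.imwrite(f"pics/{c}0.png",im[:,:,::-1])
    i=viewer.camera_info(c); print(c,i)
    for n in["holder","bed","gate","thumb_top","stone","spice_jar","brush","spoon"]:
        for d in viewer.pinpoint(n,c)[:3]:
            w=np.array(i["R"]).T@(np.array(d["at"])-np.array(i["t"])); print(n,round(d["confidence"],2),w.round(0))
o=robot.observe();print(o["t"],o["tcp_rot"],o["contact_force"])
E
```

```text
pics
side {'camera_matrix': array([[350.29123454,   0.        , 254.69385851],
       [  0.        , 350.29123454, 196.69032651],
       [  0.        ,   0.        ,   1.        ]]), 'k1': 0.005103998569286559, 'R': array([[ 0.99461166, -0.10363266, -0.00281238],
       [-0.03996625, -0.35826164, -0.9327654 ],
       [ 0.09565739,  0.92785175, -0.36047301]]), 't': array([-567.84512799,   82.36620164, 1415.83254625])}
holder 0.79 [535.  51.   2.]
bed 0.74 [541.  50.  12.]
gate 0.71 [523. 230.  43.]
thumb_top 0.7 [540. 201.  86.]
stone 0.75 [ 493. -313.   -1.]
stone 0.56 [ 442. -552.    0.]
spice_jar 0.78 [ 694. -139.   -0.]
brush 0.66 [447. 411.   4.]
spoon 0.54 [ 450. -178.   -1.]
top {'camera_matrix': array([[416.6787965 ,   0.        , 258.24395849],
       [  0.        , 416.6787965 , 196.11410754],
       [  0.        ,   0.        ,   1.        ]]), 'k1': 0.012495627651872876, 'R': array([[ 0.00607691, -0.99978623,  0.01976289],
       [-0.99575725, -0.00786472, -0.09168229],
       [ 0.09181812, -0.01912189, -0.99559218]]), 't': array([ -80.57143283,  565.84634778, 1386.21782106])}
holder 0.56 [539.  49.   4.]
bed 0.88 [542.  52.  15.]
gate 0.82 [526. 234.  44.]
gate 0.46 [537.  51.   2.]
thumb_top 0.6 [547. 205.  95.]
thumb_top 0.2 [542.  53.  15.]
stone 0.81 [ 498. -315.    4.]
stone 0.61 [ 447. -553.   -0.]
spice_jar 0.58 [ 698. -140.   -3.]
brush 0.68 [455. 411.   1.]
spoon 0.6 [ 455. -181.    2.]
0.9 [ 0.17420225  1.56372924 -0.17414876] [ 0.55479477 -0.05580662  0.74992129]
```

View pics/top0.png

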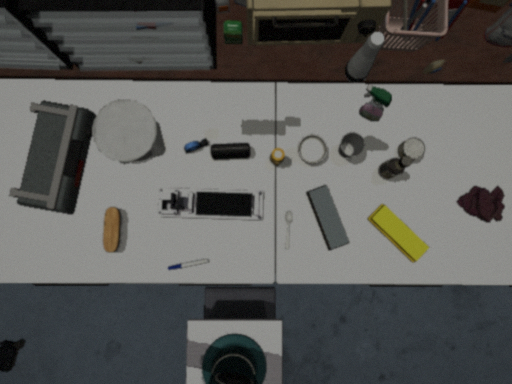

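View pics/side0.png

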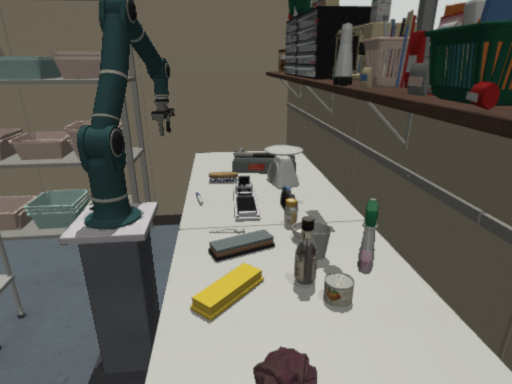

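```bash
cat > h.py <<'E'
from cell import robot, grip, kin, viewer
import cv2, numpy as np
from scipy.optimize import least_squares
from scipy.spatial.transform import Rotation as Ro
def proj(c,P):
    i=viewer.camera_info(c); P=np.atleast_2d(P).astype(float)
    return cv2.projectPoints(P,cv2.Rodrigues(np.array(i["R"]))[0],np.array(i["t"],float),np.array(i["camera_matrix"]),np.array([i["k1"],0,0,0.]))[0][:,0]
def pix2w(c,uv,z):
    i=viewer.camera_info(c);R=np.array(i["R"]);t=np.array(i["t"])
    s=cv2.undistortPoints(np.array(uv,float).reshape(-1,1,2),np.array(i["camera_matrix"]),np.array([i["k1"],0,0,0.]))[:,0]
    d=np.c_[s,np.ones(len(s))]@R; o=-R.T@t
    return o+d*((z-o[2])/d[:,2])[:,None]
def shot(c,name):
    im=viewer.read_camera(c)[:,:,::-1].copy(); cv2.imwrite(f"pics/{name}.png",im); return im
def crop(im,x0,y0,x1,y1,name):
    k=min(800/(x1-x0),600/(y1-y0)); cv2.imwrite(f"pics/{name}.png",cv2.resize(im[y0:y1,x0:x1],None,fx=k,fy=k,interpolation=cv2.INTER_CUBIC))
def pin(n,c):
    i=viewer.camera_info(c)
    return [(round(d["confidence"],2),np.array(i["R"]).T@(np.array(d["at"])-np.array(i["t"]))) for d in viewer.pinpoint(n,c)]
E
python3 - <<'E'
from h import *
im=cv2.imread("pics/top0.png"); crop(im,150,140,450,280,"c1")
s=cv2.imread("pics/side0.png"); crop(s,180,160,300,320,"c2"); crop(im,150,175,275,235,"c3")
for n in ["stone","holder","thumb"]:
    for c in("top","side"):
        for k,d in enumerate(viewer.silhouettes(n,c)[:2]):
            m=d["mask"].astype(np.uint8); np.save(f"m_{n}_{c}{k}.npy",m)
            r=cv2.minAreaRect(np.argwhere(m)[:,::-1].astype(np.float32)); print(n,c,round(d["confidence"],2),m.sum(),r)
            if c=="top":
                b=cv2.boxPoints(r); print(pix2w(c,b,38 if n=="stone" else 16).round(0)[:,:2].tolist())
E
```

```text
stone top 0.68 1559 ((398.5000305175781, 233.50003051757812), (66.46803283691406, 24.041629791259766), 45.0)
[[493.0, -441.0], [550.0, -500.0], [394.0, -654.0], [337.0, -595.0]]
stone top 0.64 1364 ((327.0, 217.49998474121094), (62.57932662963867, 22.28343963623047), 68.19859313964844)
[[579.0, -234.0], [607.0, -304.0], [412.0, -381.0], [385.0, -311.0]]
stone side 0.79 1327 ((240.31629943847656, 244.85153198242188), (21.441856384277344, 67.22592163085938), 76.82744598388672)
stone side 0.66 2004 ((226.14865112304688, 290.10809326171875), (30.57312774658203, 78.46715545654297), 54.46232223510742)
holder top 0.91 3166 ((210.93496704101562, 203.5395050048828), (105.48334503173828, 31.281946182250977), 2.4195094108581543)
[[494.0, 263.0], [600.0, 262.0], [588.0, -97.0], [481.0, -93.0]]
holder side 0.96 879 ((245.1967315673828, 197.6639404296875), (44.09090805053711, 24.173044204711914), 84.80557250976562)
thumb side 0.65 119 ((243.0, 181.5), (11.0, 12.0), 90.0)
```

View pics/c1.png

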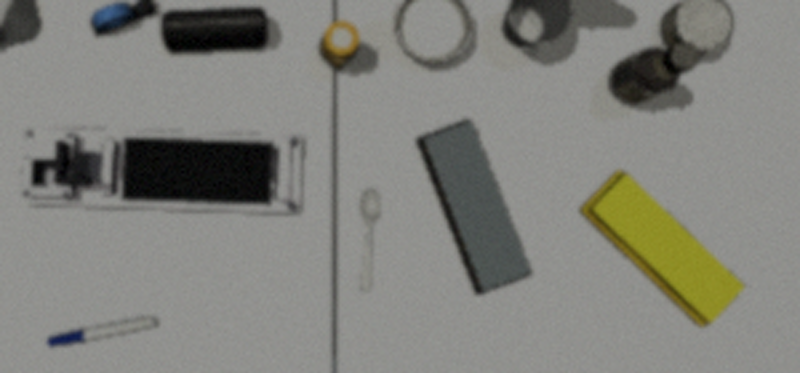

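View pics/c2.png

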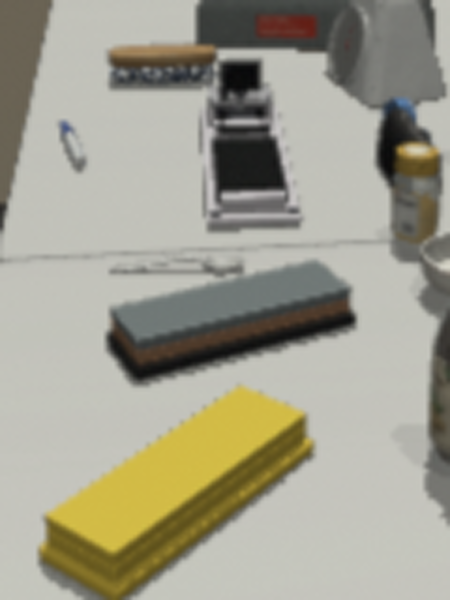

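View pics/c3.png

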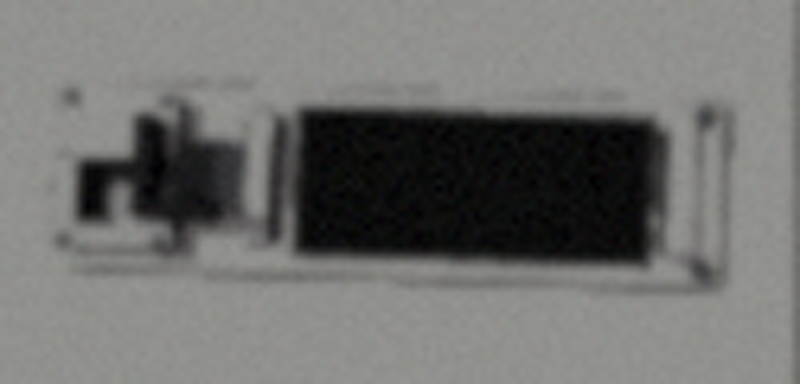

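```bash
cat > fit.py <<'E'
from h import *
from scipy.optimize import minimize
S=4
def soft(m): return cv2.GaussianBlur(m.astype(np.float32),(0,0),1.0)
def render(c,pls,p):
    out=np.zeros((384*S,512*S),np.uint8)
    R=Ro.from_euler('z',p[2]).as_matrix()
    for P in pls:
        w=P@R.T+[p[0],p[1],0]
        uv=proj(c,w)
        h=cv2.convexHull(uv.astype(np.float32))
        cv2.fillPoly(out,[np.round(((h+.5)*S-.5)*16).astype(np.int32)],1,shift=4)
    return cv2.resize(out.astype(np.float32),(512,384),interpolation=cv2.INTER_AREA)
def box(x,y,z0,z1):
    return np.array([[a*x/2,b*y/2,z] for a in(-1,1) for b in(-1,1) for z in(z0,z1)],float)
def fit(obs,pls,p0,sc=(6,6,.05)):
    sm={c:soft(m) for c,m in obs.items()}
    f=lambda q:sum(((soft(render(c,pls,np.array(p0)+q*np.array(sc)))-sm[c])**2).sum() for c in obs)
    b=None
    for s in(1,-1):
        r=minimize(f,np.zeros(3),method='Nelder-Mead',options=dict(initial_simplex=np.vstack([np.zeros(3),np.eye(3)*s]),xatol=.01,fatol=.1,maxiter=150))
        if b is None or r.fun<b.fun:b=r
    return np.array(p0)+b.x*np.array(sc),b.fun
E
python3 - <<'E'
from fit import *
st=[box(76,216,0,14),box(64,204,14,38)]
mt=np.load("m_stone_top1.npy");ms=np.load("m_stone_side0.npy")
p0=(495,-312,np.arctan2(77,195)-np.pi/2)
for o in({"top":mt},{"side":ms},{"top":mt,"side":ms}):
    print("stone",list(o),*fit(o,st,p0))
im=cv2.imread("pics/top0.png");g=im.max(2)
print(g[195:215,195:255].mean())
m=((g<60)).astype(np.uint8); m[:, :195]=0;m[:,256:]=0;m[:180]=0;m[230:]=0
n,l,s,_=cv2.connectedComponentsWithStats(m);k=1+s[1:,4].argmax();m=(l==k).astype(np.uint8);print(s[k])
bed=[box(80,190,16,16)+[0,-12,0]]
# y=-107..83 -> centre -12
print("bed top",*fit({"top":m},bed,(540,52,0.)))
E
```

```text
stone ['top'] [ 495.78737574 -313.68510474   -1.19278142] 18.169954299926758
stone ['side'] [ 494.20430271 -311.13542984   -1.21455043] 6.026974201202393
stone ['top', 'side'] [ 495.96527778 -313.13657407   -1.19724562] 33.012943267822266
20.430833333333332
[ 196  192   58   24 1255]
bed top [ 5.41161966e+02  5.17517768e+01 -2.37686477e-02] 15.815953254699707
```

```bash
python3 - <<'E'
from fit import *
im=cv2.imread("pics/side0.png");g=im.max(2)
m=(g<60).astype(np.uint8); m[:,:225]=0;m[:,265:]=0;m[:188]=0;m[220:]=0
n,l,s,_=cv2.connectedComponentsWithStats(m);k=1+s[1:,4].argmax();m=(l==k).astype(np.uint8);print(s[k])
bed=[box(80,190,16,16)+[0,-12,0]]
print("bed side",*fit({"side":m},bed,(540,52,-.02)))
# overlay
for p,nm in(((541.2,51.8,-.024),"ov"),):
  R=Ro.from_euler('z',p[2]).as_matrix()
  parts=[[box(80,190,16,16)+[0,-12,0]],[box(100,350,13,13)+[0,30,0]],[box(80,62,43,43)+[0,173,0]],[box(52,10,52,92)+[0,150,0]],[box(10,34,52,92)+[-21,131,0]]]
  for c,b in(("top",(150,170,280,235)),("side",(220,165,275,230))):
    im=cv2.imread(f"pics/{c}0.png");x0,y0,x1,y1=b;k=min(800/(x1-x0),600/(y1-y0))
    z=cv2.resize(im[y0:y1,x0:x1],None,fx=k,fy=k,interpolation=cv2.INTER_CUBIC);z=cv2.convertScaleAbs(z,alpha=1.4)
    for j,q in enumerate(parts):
        h=cv2.convexHull(proj(c,q[0]@R.T+[p[0],p[1],0]).astype(np.float32))
        cv2.polylines(z,[np.round((h+.5-[x0,y0])*k).astype(np.int32)],True,[(0,0,255),(0,255,0),(255,0,0),(0,255,255),(255,0,255)][j],1)
    cv2.imwrite(f"pics/{nm}_{c}.png",z)
# robot checks: reach
def rv(yaw): # tool x down, tool y along (cos,sin)
    x=np.array([0,0,-1.]);y=np.array([np.cos(yaw),np.sin(yaw),0]);return Ro.from_matrix(np.c_[x,y,np.cross(x,y)]).as_rotvec()
print(Ro.from_rotvec(robot.observe()["tcp_rot"]).as_matrix().round(2))
for nm,pos in dict(thumb=(545,180,58),stone=(496,-313,18),bed=(541,56,34)).items():
    for yaw in np.arange(-3.1,3.2,.393*2): 
        j=kin.ik(pos,rv(yaw)); print(nm,round(yaw,2),None if j is None else np.round(j,2))
E
```

```text
[237 197  19  14 223]
bed side [ 5.36876910e+02  7.06478716e+01 -5.25509323e-02] 33.92750549316406
[[ 0.    0.22  0.98]
 [-0.    0.98 -0.22]
 [-1.    0.    0.  ]]
thumb -3.1 [-0.24  0.56 -0.18  1.89  0.15  0.71  2.68]
thumb -2.31 [-1.24  1.06  1.33  1.95 -1.15  1.19 -1.74]
thumb -1.53 [-0.83  0.61  0.6   1.93 -0.5   0.75 -1.47]
thumb -0.74 [-0.83  0.61  0.6   1.93 -0.49  0.75 -0.69]
thumb 0.04 [-0.75  0.58  0.48  1.93 -0.4   0.73  0.01]
thumb 0.83 [-0.65  0.56  0.35  1.92 -0.28  0.71  0.7 ]
thumb 1.62 [-0.52  0.55  0.18  1.91 -0.15  0.7   1.37]
thumb 2.4 [-0.37  0.55 -0.01  1.9   0.01  0.7   2.02]
thumb 3.19 [-0.24  0.56 -0.18  1.89  0.15  0.71  2.69]
stone -3.1 [-0.34  1.18  1.33  1.93 -1.27  1.22 -1.61]
stone -2.31 [-0.25  0.97  1.11  1.93 -1.07  1.   -0.94]
stone -1.53 [ 0.06  0.7   0.6   1.91 -0.59  0.71 -0.52]
stone -0.74 [ 0.12  0.68  0.51  1.91 -0.51  0.69  0.2 ]
stone 0.04 [ 0.19  0.66  0.41  1.9  -0.41  0.67  0.9 ]
stone 0.83 [ 0.26  0.64  0.33  1.9  -0.32  0.65  1.61]
stone 1.62 [ 0.1   0.69  0.54  1.91 -0.54  0.7   2.58]
stone 2.4 [ 0.56  0.63 -0.07  1.88  0.07  0.64  2.85]
stone 3.19 [-0.34  1.18  1.33  1.93 -1.27  1.22 -1.6 ]
bed -3.1 [ 0.73  1.12 -1.34  1.93  1.21  1.22  2.1 ]
bed -2.31 [-1.05  1.09  1.33  2.03 -1.22  1.17 -1.46]
bed -1.53 [-0.63  0.62  0.6   2.01 -0.55  0.68 -1.21]
bed -0.74 [-0.61  0.61  0.57  2.01 -0.52  0.67 -0.44]
bed 0.04 [-0.54  0.59  0.48  2.01 -0.44  0.65  0.27]
bed 0.83 [-0.44  0.57  0.34  2.   -0.31  0.63  0.94]
bed 1.62 [-0.35  0.55  0.23  1.99 -0.21  0.62  1.64]
bed 2.4 [-0.23  0.55  0.08  1.99 -0.07  0.61  2.3 ]
bed 3.19 [ 0.73  1.12 -1.34  1.93  1.21  1.22  2.11]
```

View pics/ov_top.png

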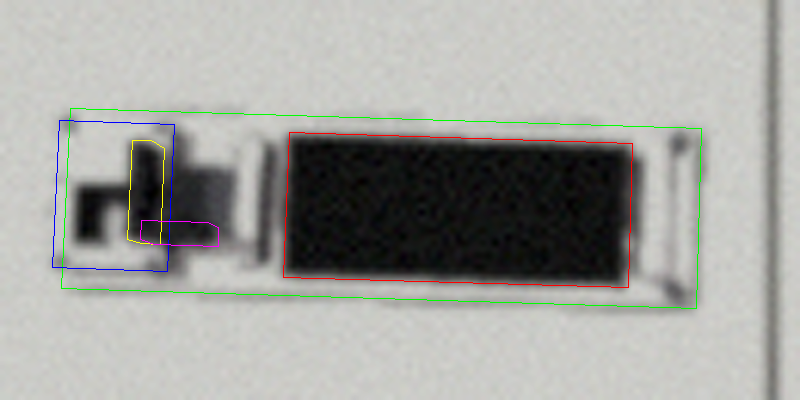

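View pics/ov_side.png

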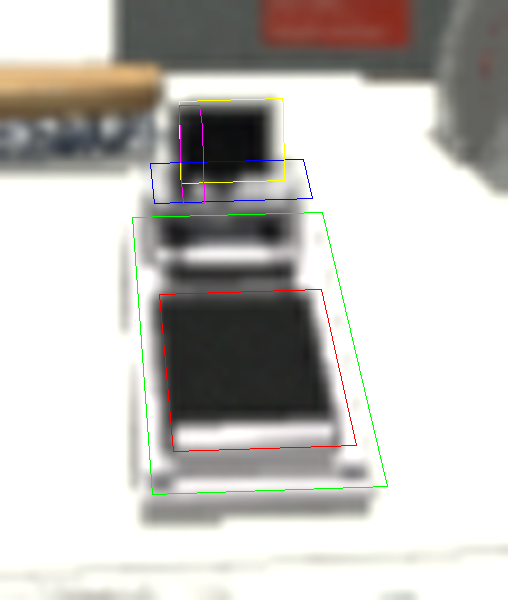

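```bash
cat >> h.py <<'E'
H=np.array([540,51.5]);HY=-0.02
def h2w(x,y,z):
    c,s=np.cos(HY),np.sin(HY);return [H[0]+c*x-s*y,H[1]+s*x+c*y,z]
def w2h(p):
    c,s=np.cos(HY),np.sin(HY);d=np.array(p[:2])-H;return np.array([c*d[0]+s*d[1],-s*d[0]+c*d[1],p[2]])
def rv(yaw):
    x=np.array([0,0,-1.]);y=np.array([np.cos(yaw),np.sin(yaw),0]);return Ro.from_matrix(np.c_[x,y,np.cross(x,y)]).as_rotvec()
def st(l=""):
    o=robot.observe();print(l,"t%.2f"%o["t"],"h",w2h(o["tcp_pos"]).round(1),"F",np.round(o["contact_force"],1),"g",round(o["grip_width"],3));return o
E
python3 - <<'E'
from h import *
st()
grip(0.0,40);st("shut")
robot.movep(h2w(8,112,200),rv(HY));st("above")
robot.servo_line(h2w(8,112,64),feed=150);st("down")
im=shot("top","t1");crop(im,150,160,280,240,"t1c");im=shot("side","s1");crop(im,215,140,285,220,"s1c")
E
```

```text
t1.20 h [-408.5  574.5  214.6] F [ 0.3 -0.2 -0.6] g 1.001
shut t2.55 h [-408.5  574.5  214.6] F [ 0.2  0.6 -0. ] g 0.006
above t4.78 h [  7.6 113.6 199.9] F [ 0.2 -0.3  0.3] g 0.003
down t5.83 h [  8.7 112.2  64.8] F [ 0.7 -0.   0.5] g 0.001
```

View pics/t1c.png

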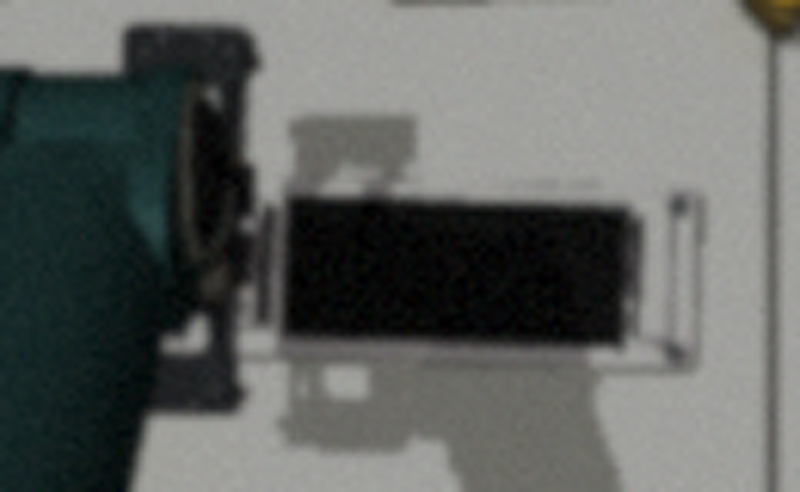

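View pics/s1c.png

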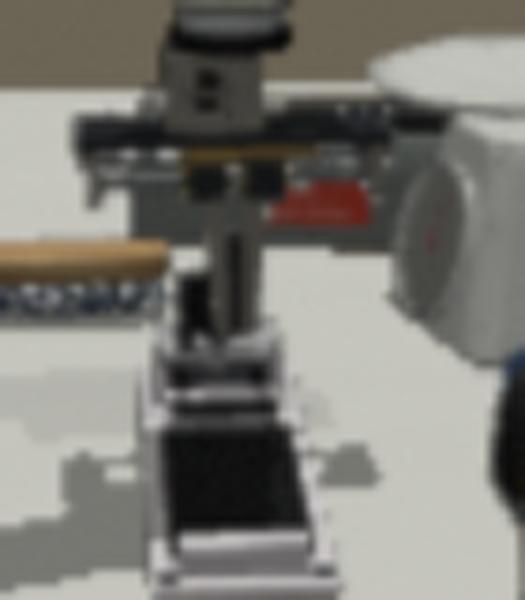

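The shut fingers are just right of the black cheek (side crop, cheek at about (192,300), fingers at about (235,270)), in front of the push wall. I push now.

```bash
python3 - <<'E'
from h import *
for y in (124,130,134,138,142,150,158,162,165,167,169,171,173):
    robot.servo_line(h2w(8,y,64),feed=60); o=st(y)
    if o["contact_force"][1]<-24: break
E
```

```text
124 t6.28 h [  7.9 125.   64.2] F [ 0.2 -0.2 -0.2] g 0.01
130 t6.53 h [  7.9 130.5  63.9] F [-0.2 -1.2 -1.1] g 0.007
134 t6.78 h [  7.9 134.3  63.9] F [ 0.7  0.4 -0.3] g 0.007
138 t7.03 h [  8.1 136.4  64. ] F [-0.6 -5.2  1.5] g 0.003
142 t7.28 h [  8.1 138.5  63.9] F [-0.7 -9.4  3.3] g 0.006
150 t7.57 h [  8.2 145.5  63.9] F [ -0.5 -12.    3.9] g 0.004
158 t7.85 h [  8.2 152.4  63.9] F [ -1.1 -14.2   5.4] g 0.007
162 t8.10 h [  8.2 155.7  63.9] F [ -1.9 -14.8   5. ] g 0.002
165 t8.35 h [  8.3 158.2  63.9] F [ -2.1 -14.7   6.4] g 0.004
167 t8.60 h [  8.3 159.9  63.9] F [ -2.8 -15.    6.1] g 0.007
169 t8.85 h [  8.3 161.6  63.9] F [ -1.  -16.3   6.3] g 0.005
171 t9.10 h [  8.3 163.3  63.9] F [ -1.5 -16.6   6.3] g 0.006
173 t9.35 h [  8.3 165.1  63.9] F [ -2.1 -17.7   7.5] g 0.007
```

```bash
python3 - <<'E'
from h import *
pf=None
for y in (176,179,182,185,188):
    robot.servo_line(h2w(8,y,64),feed=60); o=st(y)
    if o["contact_force"][1]<-25: break
E
```

```text
176 t9.60 h [  8.3 167.7  63.9] F [ -1.4 -18.1   7.7] g 0.004
179 t9.85 h [  8.3 170.3  63.9] F [ -1.3 -18.6   8.1] g 0.005
182 t10.10 h [  8.4 172.8  63.9] F [ -2.6 -20.5   8.7] g 0.003
185 t10.35 h [  8.4 173.3  63.9] F [ -3.7 -24.5  10.5] g 0.003
188 t10.60 h [  8.4 173.5  63.9] F [ -4.9 -29.6  12.4] g 0.005
```

```bash
python3 - <<'E'
from h import *
robot.servo_line(h2w(8,184,64),feed=60);st()
for x in (4,0,-4,-8,-12,-16,-19,-22,-25):
    robot.servo_line(h2w(x,184,64),feed=60); o=st(x)
    if o["contact_force"][0]>20: break
E
```

```text
t10.85 h [  8.4 173.2  63.9] F [ -1.8 -22.7  10.2] g 0.009
4 t11.10 h [  5.  173.2  63.9] F [ -1.2 -21.8   7.4] g 0.004
0 t11.35 h [  1.1 173.3  63.9] F [ -0.9 -22.2   7.6] g 0.009
-4 t11.60 h [ -2.9 173.3  63.9] F [ -1.1 -22.4   7.2] g -0.001
-8 t11.85 h [ -6.9 173.3  63.9] F [ -0.9 -22.9   8.4] g 0.006
-12 t12.10 h [ -9.8 173.3  64. ] F [  1.5 -22.3   4.8] g 0.004
-16 t12.35 h [-10.6 173.3  64.2] F [  9.4 -22.2  -1.2] g 0.004
-19 t12.60 h [-11.9 173.3  64.5] F [ 13.2 -22.4  -3.6] g 0.002
-22 t12.85 h [-14.1 173.4  64.9] F [ 14.5 -22.7  -1.8] g 0.0
-25 t13.10 h [-16.6 173.4  65.1] F [ 15.4 -23.   -1. ] g 0.008
```

```bash
python3 - <<'E'
from h import *
robot.servo_line(h2w(-28,184,64),feed=60); st()
for y in (180,176,172,168,164):
    robot.servo_line(h2w(-26,y,64),feed=60); st(y)
im=shot("side","s2");crop(im,215,140,285,220,"s2c")
E
```

```text
t13.35 h [-19.  173.4  65.3] F [ 15.7 -23.1  -2.2] g 0.005
180 t13.60 h [-18.8 171.   65.3] F [ 12.7 -19.4   1.4] g 0.001
176 t13.85 h [-18.8 167.6  65.3] F [ 12.5 -19.    0.3] g 0.004
172 t14.10 h [-19.  165.9  65.3] F [ 12.1 -14.3  -1.6] g 0.004
168 t14.35 h [-19.  165.5  65.4] F [13.8 -6.8 -4.9] g 0.003
164 t14.60 h [-19.1 164.9  65.6] F [13.3 -1.1 -5.9] g 0.005
```

View pics/s2c.png

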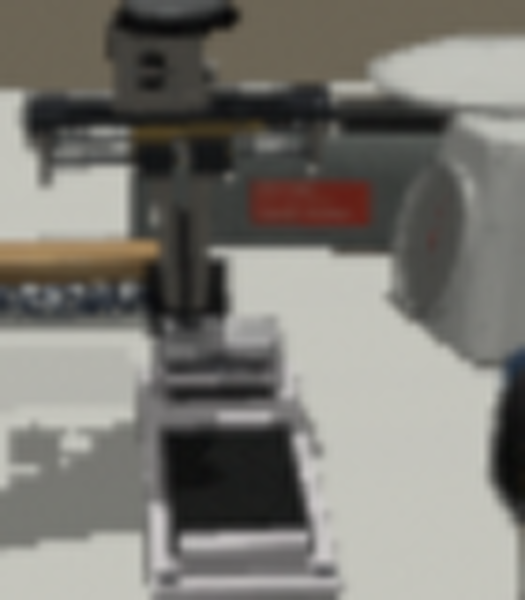

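```bash
python3 - <<'E'
from h import *
robot.servo_line(h2w(-21,161,64),feed=60); st()
robot.servo_line(h2w(-12,158,64),feed=60); st()
robot.servo_line(h2w(-8,154,180),feed=200); st()
robot.movep(h2w(0,-170,220),rv(HY)); st()
for c in("top","side"):
    im=shot(c,c+"3"); crop(im,*((150,170,280,250) if c=="top" else (215,150,285,220)),c+"3c")
    print([(a,w2h(b).round(0)) for a,b in pin("thumb_top",c)], [(a,w2h(b).round(0)) for a,b in pin("bed",c)])
E
```

```text
t14.90 h [-18.9 161.5  64.7] F [ 6.2 -0.7  0.7] g 0.005
 t15.21 h [-12.8 157.8  63.6] F [-0.4  0.1 -0.2] g 0.009
 t15.94 h [ -9.  154.1 179.1] F [ 0.2 -0.4 -0.4] g 0.006
 t17.18 h [ 2.000e-01 -1.683e+02  2.194e+02] F [-0.3  0.8  0.5] g 0.002
[(0.48, array([-15., 183.,  89.]))] [(0.75, array([ 3.,  2., 14.]))]
[(0.43, array([-20., 181.,  85.]))] [(0.71, array([-1., -1., 11.]))]
```

View pics/top3c.png

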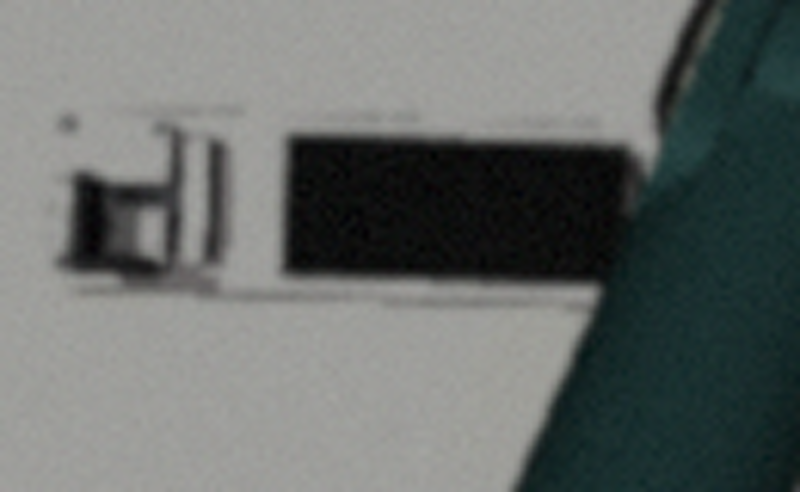

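View pics/side3c.png

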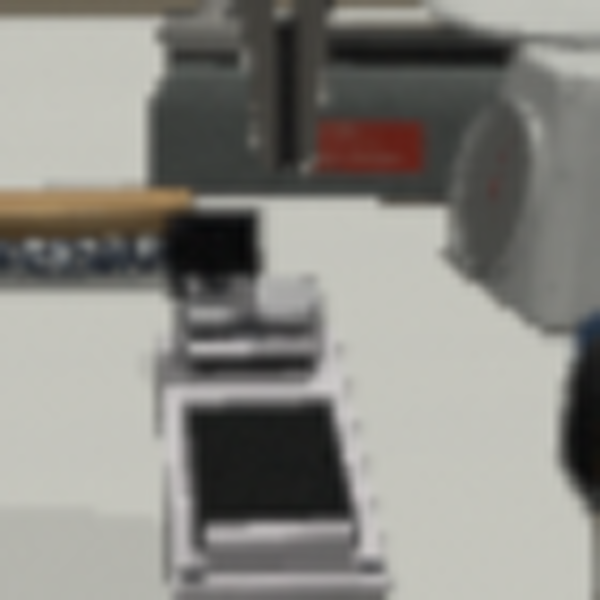

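```bash
python3 - <<'E'
from h import *
P=[495,-312.5];Y=-1.20
print(kin.ik(P+[18],rv(Y)))
robot.movep(P+[130],rv(Y)); grip(1.0)
robot.servo_line(P+[60],feed=200);st()
im=shot("top","t4");crop(im,270,160,400,260,"t4c");im=shot("side","s4");crop(im,190,170,300,270,"s4c")
E
```

```text
[-0.03358697  0.74549908  0.73182283  1.91886865 -0.7183347   0.75975471
 -0.08538099]
 t20.23 h [ -37.8 -365.4   60.3] F [ 0.3 -0.2  1. ] g 1.002
```

View pics/t4c.png

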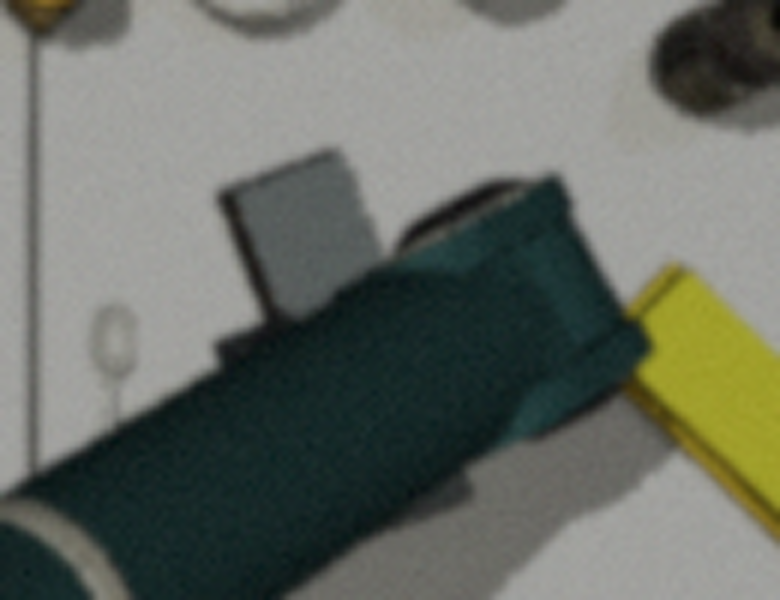

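View pics/s4c.png

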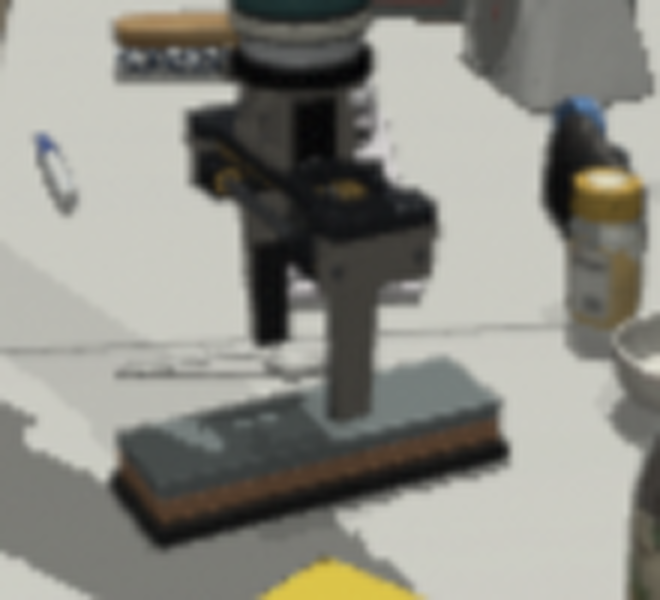

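```bash
python3 - <<'E'
from h import *
P=[495,-312.5]
robot.servo_line(P+[36],feed=80);o=st()
if o["contact_force"][2]<5:
    robot.servo_line(P+[18.5],feed=80);o=st()
    if o["contact_force"][2]<5:
        grip(0.0,40);st("grip")
        robot.servo_line(P+[40],feed=60);st("lift")
        robot.servo_line(P+[150],feed=150);st("lift")
im=shot("side","s5");crop(im,190,150,300,250,"s5c")
E
```

```text
t20.78 h [ -38.1 -364.8   35.5] F [-0.5 -0.1  0.3] g 1.003
 t21.15 h [ -38.2 -364.7   17.8] F [ 0.2  0.6 -0.1] g 1.001
grip t21.68 h [ -37.4 -365.2   18.8] F [ 0.8 -1.4 -0.1] g 0.704
lift t22.18 h [ -37.6 -364.5   40.2] F [-0.3 -0.2 -5.7] g 0.702
lift t23.07 h [ -38.3 -364.1  149.1] F [ 0.7 -0.1 -5.2] g 0.705
```

View pics/s5c.png

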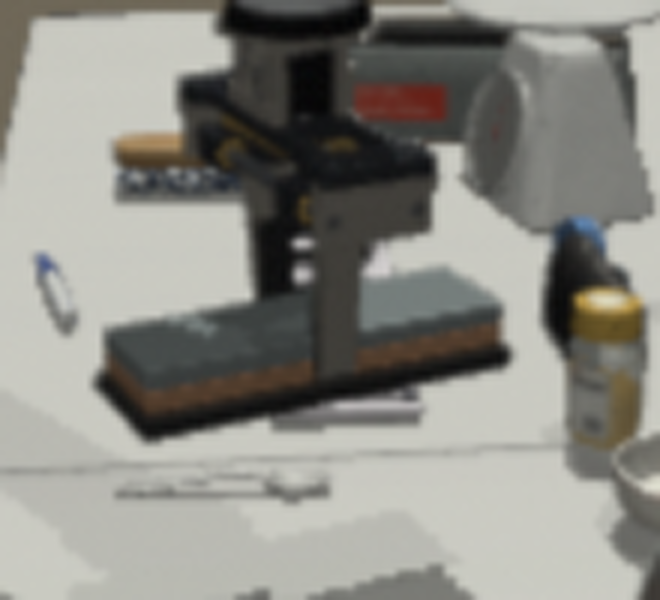

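```bash
python3 - <<'E'
from h import *
robot.movep(h2w(0,3,150),rv(HY)); st()
robot.servo_line(h2w(0,3,80),feed=120); robot.hold(0.2);st()
for c in("top","side"):
    im=shot(c,c+"6"); crop(im,*((140,150,290,250) if c=="top" else (205,150,295,230)),c+"6c")
    print(c,[(a,w2h(b).round(1)) for a,b in pin("stone",c)], [(a,w2h(b).round(1)) for a,b in pin("thumb_top",c)],[(a,w2h(b).round(1)) for a,b in pin("bed",c)],[(a,w2h(b).round(1)) for a,b in pin("holder",c)])
E
```

```text
t24.50 h [  0.3   0.9 150.1] F [-0.5 -0.2 -5.3] g 0.704
 t25.43 h [ 0.6  3.1 80.8] F [ 0.3 -0.8 -5.7] g 0.706
top [(0.67, array([ 1.6,  4.2, 62.7])), (0.55, array([-8.23e+01, -6.04e+02, -2.00e-01]))] [(0.52, array([-16.3, 181.9,  96.2]))] [(0.79, array([ 3.4,  1.9, 16.3])), (0.65, array([ 159.8, -181.8,   -1.8]))] [(0.83, array([-3.8,  1.2,  2.6]))]
side [(0.93, array([ -86.8, -606.3,   -3.4])), (0.88, array([-2.5,  6.4, 61. ]))] [(0.55, array([-23.7, 176. ,  86.5]))] [(0.67, array([-0.5, -1.5, 11.2])), (0.33, array([-21.5, 178.9,  85.2]))] [(0.89, array([-7.1,  0.3,  0.8]))]
```

View pics/top6c.png

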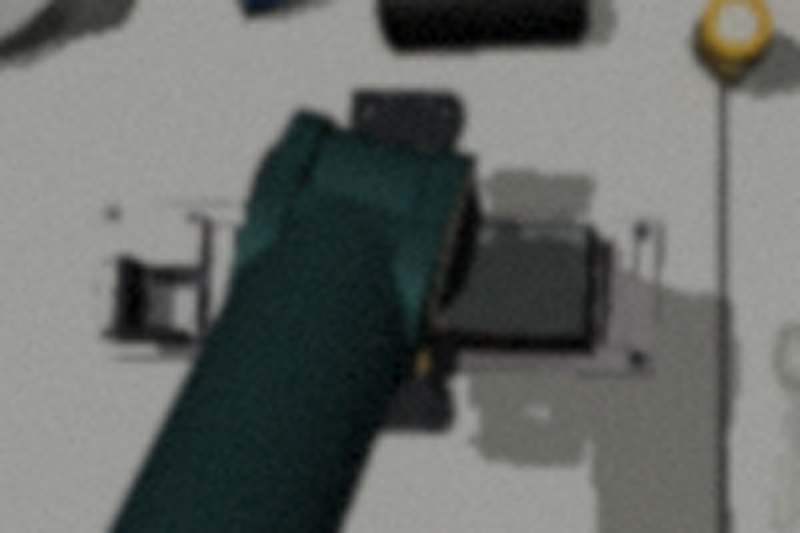

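View pics/side6c.png

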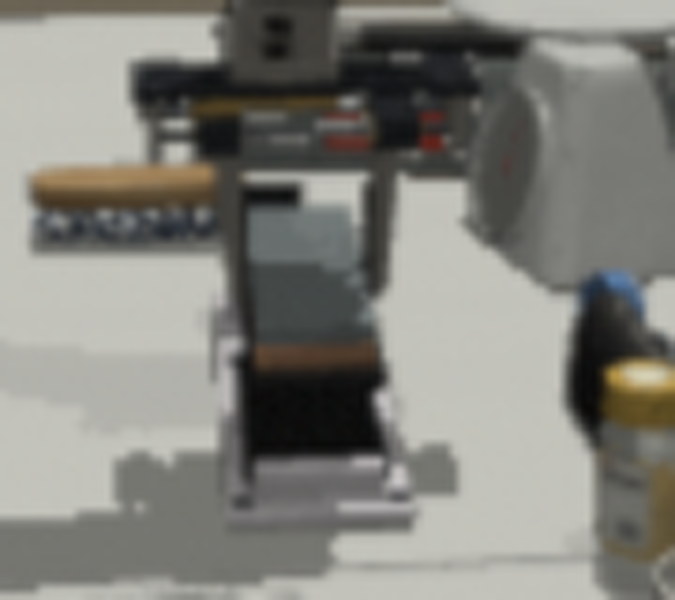

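```bash
python3 - <<'E'
from h import *
u=lambda x,y:((x+.5)/5.333-.5+140,(y+.5)/5.333-.5+150)
for p,z in((u(589,285),100.3),(u(588,237),100.3),(u(586,336),100.3),(u(605,285),62.3),):
    q=pix2w("top",[p],z)[0]; print(w2h(q).round(1))
# bed black near-end/ holder -y end in orig
for p in((655,280),):
    print(w2h(pix2w("top",[u(*p)],13)[0]).round(1))
im=cv2.imread("pics/top6.png").max(2).astype(int); print(im[196:210:2,244:266])
E
```

```text
[  -0.9 -100.6  100.3]
[ 28.1 -99.1 100.3]
[-31.6 -99.6 100.3]
[   2.3 -110.4   62.3]
[  10.1 -142.6   13. ]
[[ 51  51  51  57  62  57  32  30  41  45  67 113 140 151 140 123 142 151
  135 115 121 151]
 [ 49  50  52  53  50  44  24  34  43  38  62 101 126 146 137 120 148 152
  136 113 127 151]
 [ 51  50  51  51  53  49  32  42  54  43  63  98 116 129 122 122 149 151
  135 122 144 155]
 [ 50  54  49  51  52  49  30  33  49  45  73 100 107 107 107 112 123 132
  122 121 145 150]
 [ 52  49  47  48  48  45  25  31  45  47  73  97 104 110 111 109 111 108
  102  99 108 111]
 [ 51  52  49  50  49  35  23  37  53  53  79 100 104 108 111 109 110 109
  103  91  99 102]
 [ 49  53  52  51  49  35  28  46  62  53  79 101 107 104 108 108 109 106
   97  94 102 108]]
```

```bash
python3 - <<'E'
from h import *
robot.servo_line(h2w(0.5,5.5,80),feed=60)
robot.servo_line(h2w(0.5,5.5,42),feed=80);st()
for z in (38,36,35,34,33):
    robot.servo_line(h2w(0.5,5.5,z),feed=30);o=st(z)
    if o["contact_force"][2]>-1: break
im=shot("side","s7");crop(im,205,150,295,230,"s7c");im=shot("top","t7");crop(im,140,150,290,250,"t7c")
E
```

```text
t26.81 h [ 0.5  5.1 41.7] F [ 0.1 -0.1 -5.4] g 0.703
38 t27.09 h [ 0.5  5.6 38.1] F [-0.6 -0.  -5. ] g 0.703
36 t27.34 h [ 0.5  5.6 36. ] F [ 0.7 -0.  -4.9] g 0.704
35 t27.59 h [ 0.5  5.5 35. ] F [-0.   0.8 -4.3] g 0.703
34 t27.84 h [ 0.6  5.5 34.7] F [-4.3  0.3  6.9] g 0.709
```

View pics/s7c.png

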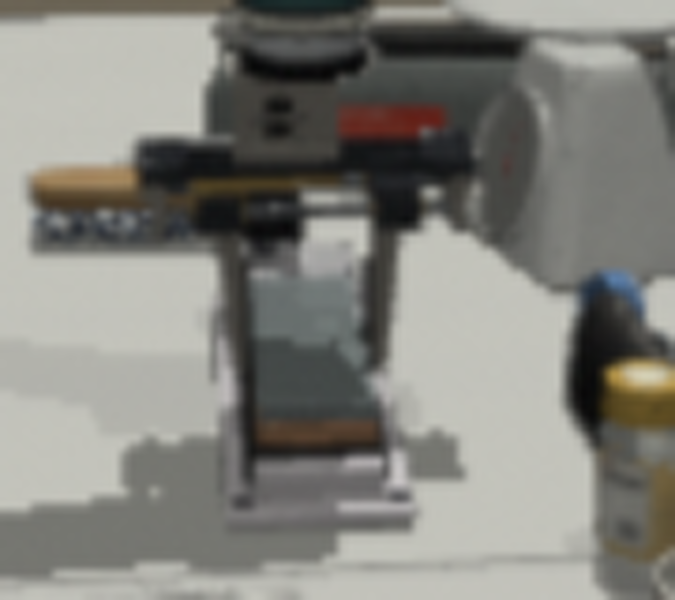

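View pics/t7c.png

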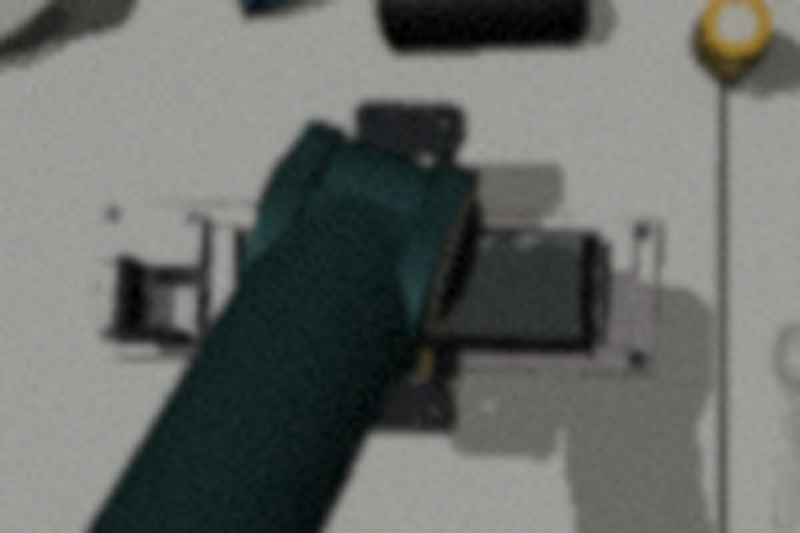

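```bash
python3 - <<'E'
from h import *
robot.servo_line(h2w(0.5,5.5,34.8),feed=30)
grip(1.0);robot.hold(0.2);st("open")
robot.servo_line(h2w(0.5,5.5,130),feed=120);st("up")
robot.movep(h2w(-120,100,200),rv(HY)); grip(0.0);st()
for c in("top","side"):
    im=shot(c,c+"8"); crop(im,*((140,150,290,250) if c=="top" else (205,150,295,230)),c+"8c")
    print(c,[(a,w2h(b).round(1)) for a,b in pin("stone",c)], [(a,w2h(b).round(1)) for a,b in pin("thumb_top",c)])
E
```

```text
open t28.97 h [ 0.5  5.5 34.8] F [-0.3  0.3 -0.6] g 0.999
up t29.91 h [-1.000e-01  5.600e+00  1.294e+02] F [ 0.3 -0.2  0. ] g 1.003
 t31.97 h [-120.  100.  200.] F [0.3 0.6 0.2] g 0.01
top [(0.95, array([ -79.4, -604.9,    4.6])), (0.93, array([ 2.9,  4.9, 18.4]))] [(0.44, array([-15.8, 181.4,  93.4]))]
side [(0.89, array([-6. ,  6.3, 15.1])), (0.67, array([ -86.3, -605.4,   -4.2]))] [(0.54, array([-23.1, 177.9,  86. ]))]
```

View pics/top8c.png

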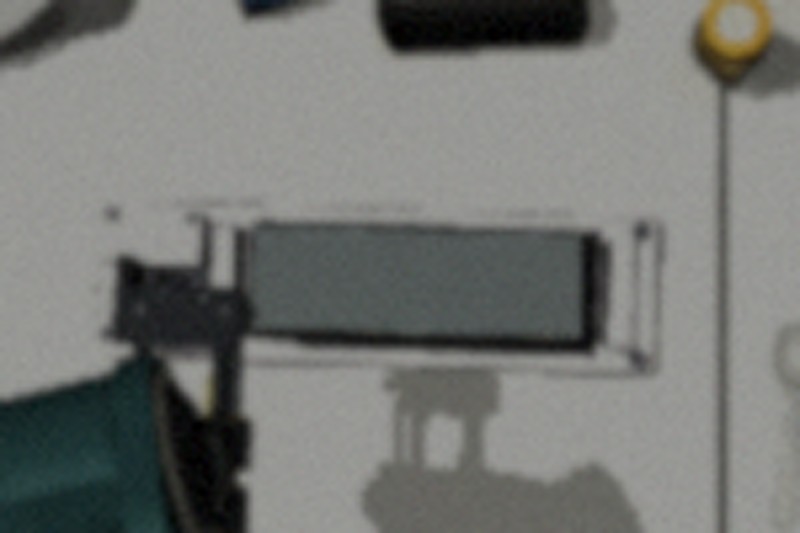

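View pics/side8c.png

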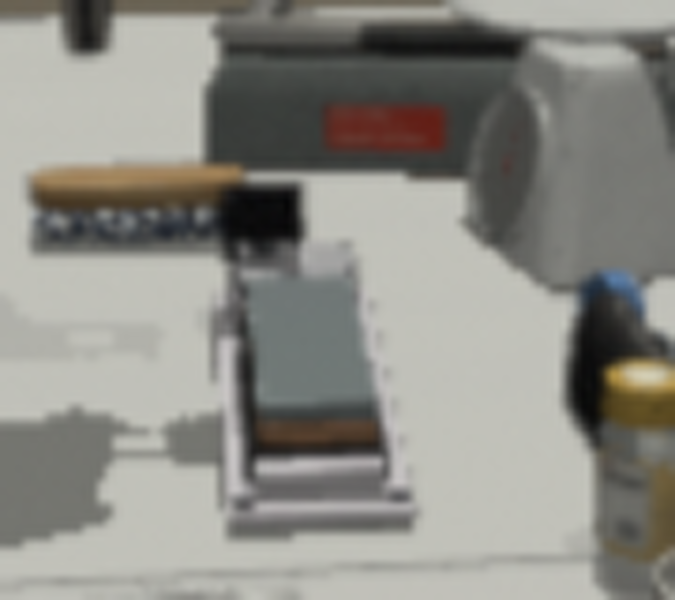

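```bash
python3 - <<'E'
from h import *
robot.servo_line(h2w(-92,163,140),feed=200)
robot.servo_line(h2w(-92,163,64),feed=150);st()
for x in (-80,-72,-68,-64,-60,-57,-54,-51,-48,-46,-44,-42,-40):
    robot.servo_line(h2w(x,163,64),feed=60); o=st(x)
    if o["contact_force"][0]<-25: break
    
im=shot("side","s9");crop(im,205,150,295,230,"s9c")
E
```

```text
t33.53 h [-91.3 162.8  64.9] F [ 0.2 -0.1  0.3] g 0.004
-80 t33.88 h [-79.2 163.1  64.5] F [ 0.  -0.3 -0.5] g 0.008
-72 t34.17 h [-71.6 162.9  64. ] F [ 0.1 -0.3  0.5] g 0.003
-68 t34.42 h [-67.8 162.9  64. ] F [ 0.6 -0.7  0.5] g 0.002
-64 t34.67 h [-63.7 163.   64. ] F [ 0.1 -0.  -0.4] g 0.008
-60 t34.92 h [-59.7 163.   64. ] F [ 0.8 -0.8  0.5] g 0.007
-57 t35.17 h [-57.9 163.1  63.8] F [-3.9 -0.1  2.9] g 0.005
-54 t35.42 h [-56.4 163.2  63.7] F [-7.7 -0.1  6.2] g 0.005
-51 t35.67 h [-53.9 163.4  63.7] F [-10.4   1.    8.4] g 0.005
-48 t35.92 h [-50.8 163.6  63.7] F [-8.5  1.5  6.9] g 0.006
-46 t36.17 h [-45.1 163.   64.2] F [-0.9 -1.6  0.6] g 0.005
-44 t36.42 h [-43.3 162.9  64.1] F [ 0. -0.  1.] g 0.003
-42 t36.67 h [-41.9 162.9  63.9] F [ 0.5 -0.2  0.2] g 0.007
-40 t36.92 h [-40.3 162.9  63.9] F [-1.3 -0.2  0.2] g 0.005
```

View pics/s9c.png

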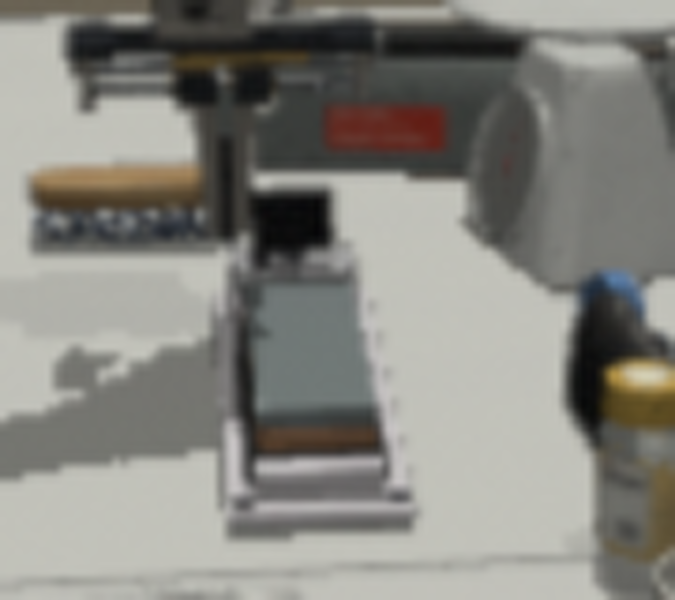

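```bash
python3 - <<'E'
from h import *
robot.servo_line(h2w(-80,163,64),feed=100)
robot.servo_line(h2w(-130,140,220),feed=250)
robot.movep(h2w(-250,250,260),rv(HY));st()
for c in("top","side"):
    im=shot(c,c+"10"); crop(im,*((140,170,290,250) if c=="top" else (205,150,295,230)),c+"10c")
    print(c,*[(n,[(a,w2h(b).round(1)) for a,b in pin(n,c)]) for n in("stone","thumb_top","spice_jar","brush","spoon")])
E
```

```text
t39.03 h [-249.4  249.1  259.1] F [-0.1 -0.2  0.2] g 0.001
top ('stone', [(0.88, array([ -82.5, -604.7,    2.3])), (0.61, array([ 1.7, -3.5, 19. ]))]) ('thumb_top', [(0.53, array([  7.7, 168.3,  93.6]))]) ('spice_jar', [(0.48, array([ 161.1, -186.2,   -0.2]))]) ('brush', [(0.81, array([-93.6, 354.8,   1.9])), (0.38, array([-2.2, -2.3,  4. ]))]) ('spoon', [(0.47, array([ -80.4, -232.6,    1.9]))])
side ('stone', [(0.87, array([-4.9,  0.3, 13.9])), (0.67, array([ -85.6, -608.2,   -3.9]))]) ('thumb_top', [(0.68, array([ -2.6, 164.3,  85.1])), (0.48, array([-1.9, -2.6, 11.6]))]) ('spice_jar', [(0.84, array([ 157.4, -185. ,   -0.4])), (0.62, array([-2. , -2.9, 11.9]))]) ('brush', [(0.56, array([-100. ,  356.8,    3.8]))]) ('spoon', [(0.7, array([ -1.8, 162.4,  88.4]))])
```

View pics/top10c.png

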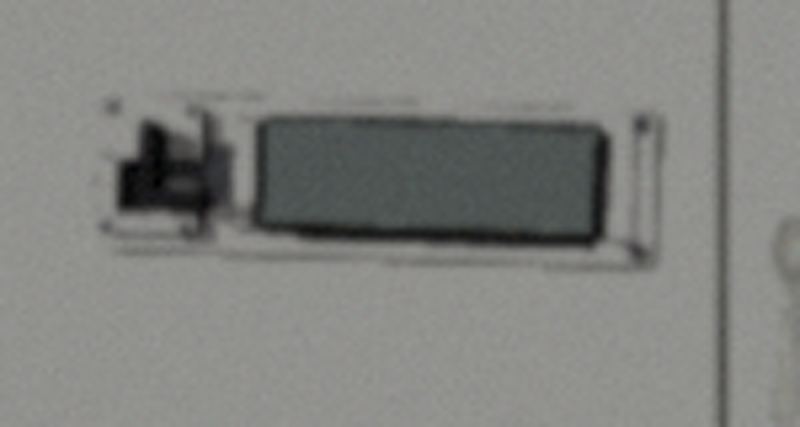

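View pics/side10c.png

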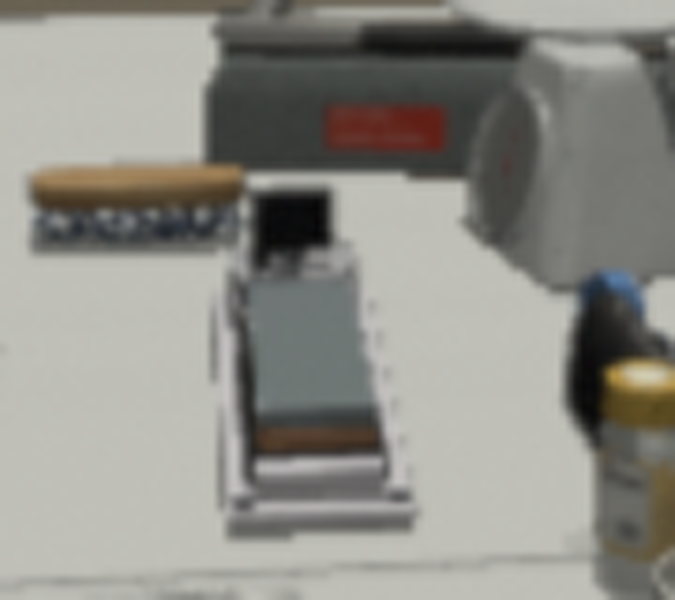

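```bash
python3 - <<'E'
from h import *
robot.job_done()
E
```

```text
the job is handed in; nothing more can be done
```

The grey whetstone is clamped in the holder and I handed the job in at about 39 s of the 69 s allowed; the system reports no verdict.

- **Latching the jaw:** I pushed the thumb piece back to its hard stop with about 25–30 N. I then pushed it sideways into the notch and let go. The jaw stayed open by itself, with the thumb piece reading about 18 mm across in both cameras.
- **Laying the stone:** I gripped it across its 64 mm width and lowered it slowly until it touched the bed at the expected height. I released it straight, with a gap at both ends.
- **Releasing the jaw:** I pushed the thumb piece back out with about 10 N. The jaw snapped shut and moved the stone against the stop.

**Last checks (average of the two cameras, holder frame):**

| What | Measured | Expected |
|---|---|---|
| Stone along the holder | about -1.6 mm | -2 mm |
| Stone across the holder | about -1.6 mm | 0 mm |
| Thumb piece sideways | about 2.5 mm toward +x | 0 mm, under 7 mm allowed |
| Jaw travel | about 16 mm | 12 to 19.5 mm |

- **Stone attitude:** it looks flat and straight in both pictures.
- **Bystanders:** the spice jar and brush are where they started. The spoon was confirmed only by the top camera; the side camera reported the thumb piece under that name.
- **Camera disagreement:** throughout, the two cameras differed by 3 to 10 mm across the holder and a few mm along it. Averaging them agreed with the heights and hard-stop position I felt by contact, to about 2 mm.
- **Clamping force:** I could not measure it directly, so it is inferred from the jaw position.

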